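# Function check of a laboratory emergency stop

### The arm

A 6-joint arm with a two-finger parallel gripper is mounted at the origin on a cart in front of the work surface, level with it; the furniture and walls round the work are solid. World frame = base frame: x ahead of the robot, y to its left, z up, the work surface at z = 0. Lengths are in m, angles in rad, forces in N, time in s.
With the tool pointing down it reaches from about 0.375 to 0.9 m from the base axis. Payload 3.1 kg.
Tool frame: the origin (TCP) lies at the very end of the fingers, on their centre line; the grasp point (between the pads) lies 19 mm behind it; z points along the fingers, y is the line along which they close (so a half turn about z gives the same grasp; the last joint's range is limited). The gripper opens to 85 mm and grips with 20 to 120 N. Pads are 22 mm wide; open, the fingers measure 114 mm over their backs; the gripper's body (76 mm by 85 mm) begins 54 mm behind the grasp point. The pads swing forward as they close: fully open they stand 13 mm farther back than shut.
Start: joints at [-1.486, 0.527, 1.433, -0, 1.181, -0.178], TCP at [0.163, -0.603, 0.231] pointing down, gripper open.
Joint ranges: [-3.08, 3.08], [-0.75, 2.2], [0.22, 2.44], [-1.43, 4.57], [0, 2.65], [-2.85, 2.85]. Speed limits (rad/s): [2.79, 2.79, 3.14, 3.14, 3.14, 3.14].

### API

Orientations are given as a unit quaternion [x, y, z, w].
In Python, from station import manip gives the robot as it stands.
- The arm moves only by the shell command python3 -m handwheel 'ROWS' [FORCE]. ROWS is JSON, a list of rows, each a list of 7 numbers: the shift along the world's x, y, z in mm, then the turn, a rotation vector about the world's x, y, z in degrees, then the opening, from 0 (shut) to 1 (fully open). A call has exactly 10 rows; each row shifts and turns the commanded pose from where the row before left it; what a row does not reach is not made up. A row lasts 1/8 s, in which the tool goes at most 62.5 mm and 10.7 degrees, less where a joint would pass 70% of its speed; a pose out of reach is approached as far as the arm can. A call is refused whole if a number of a shift passes 62.5 or a number of a turn 10.7, either way. A call with a gripper value outside its range is refused whole. The fingers move at their own pace and stop on an object; FORCE is the grip in N (left out, the last holds). Time passes only in rows, so rows that do not move let the fingers close, or fill a call up. It gives the time, the measured TCP pose, the force, the opening and the grip force at its end, in the units of the state.
- manip.sense(): the state, without advancing time (a new reading comes with each control period).
- manip.snapshot(name): name is "scene" or "side" or "wrist"; returns the picture (400x640x3 uint8, red, green, blue); there is no depth.
- manip.get_calibration(name): a dict with "K" (3x3 intrinsics, pixels), "rvec" (rotation vector, rad) and "tvec" (3), from world to camera coordinates, as OpenCV has them. Camera axes: x right, y down, z forward; pixel columns grow to the right and rows downward; lengths in m; the calibration is good to about 2 mm. A picture is of the moment at which its call begins: read the wrist's pose just before it. get_calibration takes no time and is no camera call; for the wrist camera it gives the pose at the moment of the call.
- manip.sign_off(): hands the job in; it is judged then, once.
The state is a dict: "t": time; "q": joint angles; "qd": joint speeds; "tau": joint torques, N m; "tcp_pos": TCP position; "tool_rot": TCP orientation; "force": force on the tool from outside, world axes, zero at the start; "ft_torque": the same for the moment, N m; "finger_gap": opening from 0.0 (shut) to 1.0 (fully open); "gripper_force": force on a finger pad.
Only numpy, scipy, OpenCV 4.12 (cv2) and the standard library are available. Lean on these libraries where they do the work, as an engineer would, in place of code of your own. Each camera call takes 0.05 s, during which the arm holds its last target. There are 200 camera calls.

### The job

Check the furnace's emergency stop: with a fingertip press the red mushroom button on the yellow-topped box in until it latches and take the finger off so that it is seen to stay in, then push its wing round clockwise (seen from above, as its white arrows show) until it springs out again, and last press the blue reset button fully down and let it come back up. Do it all by touching and pushing: do not pinch the wing, do not lift or shift the button boxes, do not press the green start button, and leave everything else on the desk where it stands.

Things in the scene. Friction and masses are not known exactly. Their poses are not given: they have to be found in the camera images.
- stop_station: emergency-stop station, screwed to the desk: box 104 x 104 mm, grey with yellow lid, lid top 62 mm above the desk; origin at the centre of its underside, z up; a 26 mm black cable gland on its +x side. On the lid a yellow shroud ring (inner radius 36 mm, outer 41 mm, top 76 mm above the desk) surrounds the red mushroom head
- stop_press (a joint): how far the mushroom head is pressed in, m: 0 out, 0.0115 at the bottom stop. A spring pushes it out: pressing takes 4 to 8 N. Pressed beyond 0.009 it latches, and let go it rests at about 0.008. It springs out by itself once twisted far enough
- stop_twist (a joint): turn of the head with its wing about the vertical axis, rad: 0 at rest, positive clockwise seen from above, stop at 0.8. A spring (0.04 to 0.1 N m) turns it back to 0 when let go. Latched, it releases at about 0.5 to 0.6
- stop_top (a point): centre of the wing's top face on the head's axis, 104 mm above the desk when out; the place to press. The straight red wing (60 mm long, 30 each side of the axis, 14 mm thick) stands 24 mm proud of the flat mushroom (radius 31 mm); both sink and turn with the head. Its x axis lies along the wing, and along the station's x axis when not twisted
- wing_a (a point): point inside the wing, 24 mm from the axis toward the head's +x, 10 mm below the wing's top; push this half toward the head's -y to twist clockwise
- wing_b (a point): same on the other half, 24 mm toward the head's -x; push this half toward the head's +y to twist clockwise
- reset_box: loose box with the blue reset button, 0.4 kg, 70 x 70 x 45 mm, grey with white lid; origin at the centre of its underside, z up; button on its vertical centre line. May stand left or right of the other box
- reset_button (a joint): travel of the blue button, m: 0 up, 0.006 fully down; springs back; about 5 N fully down
- reset_button_top (a point): centre of the blue button's top, 30 mm across, 67 mm above the desk when up, 10 mm above its 46 mm wide steel collar
- start_box: like reset_box but with the green start button; not to be pressed
- start_button (a joint): travel of the green button, m: 0 up, 0.006 fully down
- dropper: amber dropper bottle, 30 mm across, 101 mm tall; bystander, loose; origin at the centre of its underside
- tin: round white tin, 43 mm across, 22 mm tall; bystander, loose; origin at the centre of its underside
- pink_tub: small round tub with pink lid, 37 mm across, 18 mm tall; bystander, loose; origin at the centre of its underside
- timer: white bench timer, 77 x 78 x 22 mm; bystander, loose; origin at the centre of its underside
- mouse: black computer mouse, 98 x 75 x 35 mm; bystander, loose; origin at the centre of its underside
- screwdriver: blue-handled screwdriver lying down, 125 mm long; bystander, loose; origin at the centre of its underside
Mind the look-alikes: they are no part of the job. Leave any purple look-alike of the reset_box alone. Leave any purple look-alike of the stop_station alone.

How it is judged:
By the outcome, as a careful person would: the job done as asked, in the order asked, and still so for the second after the job is handed in, with the robot touching nothing.
It also fails if it takes over 51 s, if anything falls off the work surface, if the arm or the gripper's body presses on something with over 40 N, if the wrist force passes 120 N, or if a joint passes its speed limit or range.

## Working session

There is one attempt and no reset: what is moved stays moved. The work goes in short steps, Python scripts to look and compute and a shell command to move; the robot and the scene stay as the last step left them, time stands still between calls to the robot, and variables do not carry over. Pictures are saved under pics/ and viewed, at most 10 in all, crops included, and the job is handed in when it is done.

```bash
mkdir -p pics
cat > h.py <<'E'
import numpy as np, cv2
from station import manip
def cal(n):
    c=manip.get_calibration(n);R=cv2.Rodrigues(np.array(c["rvec"],float))[0]
    return np.array(c["K"]),R,np.array(c["tvec"],float).ravel()
def onplane(n,uv,z,c=None):
    K,R,t=c or cal(n);C=-R.T@t
    d=R.T@np.linalg.inv(K)@np.array([uv[0],uv[1],1.]);return C+d*(z-C[2])/d[2]
def save(n,f):
    im=manip.snapshot(n);cv2.imwrite("pics/"+f,im[:,:,::-1]);return im
E
python3 - <<'E'
from h import *
for n in("scene","side"): save(n,n+"1.png"); K,R,t=cal(n); print(n,-R.T@t)
s=manip.sense();print(s["t"],s["tcp_pos"],s["tool_rot"],s["force"])
E
```

```text
scene [-0.3620213   0.48055751  1.01081123]
side [0.32820433 0.84616068 0.7549959 ]
0.1 [ 0.1629375  -0.60273538  0.23042998] [ 9.91316934e-01  1.31490660e-01  4.92874610e-05 -9.69467531e-04] [ 0.83193559 -0.15302935 -0.52758936]
```

View pics/scene1.png

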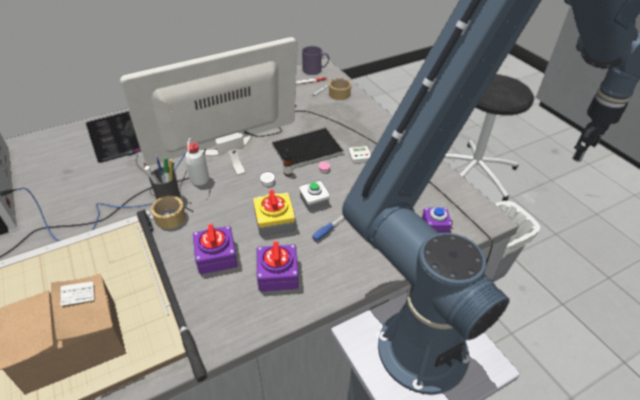

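View pics/side1.png

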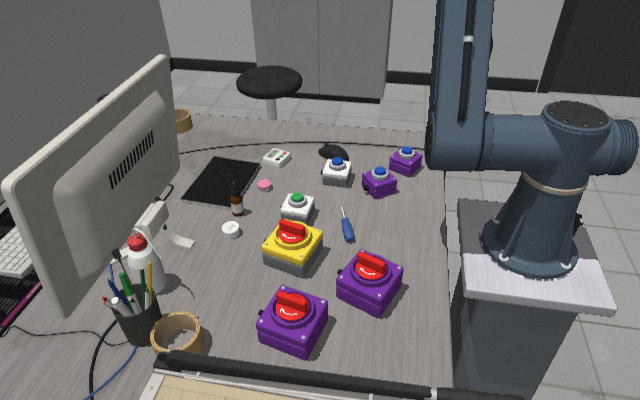

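The scene view shows the yellow stop station at about (273,208) and the green start box at (314,192), with the arm hiding the reset box. The side view shows the station at (292,245), the white reset box with its blue button at (337,163), the green one at (297,200), and purple look-alikes elsewhere.

```bash
cat > m.py <<'E'
from h import *
def mask(hsv,lo,hi,roi):
    m=cv2.inRange(hsv,lo,hi);z=np.zeros_like(m);x0,y0,x1,y1=roi;z[y0:y1,x0:x1]=m[y0:y1,x0:x1]
    n,l,st,c=cv2.connectedComponentsWithStats(z)
    i=1+np.argmax(st[1:,4]);return (l==i).astype(np.uint8),c[i],st[i]
if __name__=="__main__":
  for n,roi in(("scene",(245,180,305,235)),("side",(255,210,330,280))):
    im=cv2.imread(f"pics/{n}1.png");hsv=cv2.cvtColor(im,cv2.COLOR_BGR2HSV)
    y,c,st=mask(hsv,(18,120,90),(35,255,255),roi);print(n,"yellow",c,st)
    cnt=max(cv2.findContours(y,0,2)[0],key=cv2.contourArea);h=cv2.convexHull(cnt)[:,0]
    P=np.array([onplane(n,p,.062)[:2] for p in h.astype(float)],np.float32)*1000
    r=cv2.minAreaRect(P);print(r)
    sat=cv2.inRange(hsv,(0,150,60),(8,255,255))|cv2.inRange(hsv,(172,150,60),(180,255,255))
    z=np.zeros_like(sat);z[roi[1]-10:roi[3],roi[0]:roi[2]]=sat[roi[1]-10:roi[3],roi[0]:roi[2]]
    v,u=np.nonzero(z);print("red",u.mean(),v.mean(),len(u),u.min(),u.max(),v.min(),v.max())
    big=cv2.resize(im[roi[1]-15:roi[3]+5,roi[0]-5:roi[2]+5],None,fx=6,fy=6,interpolation=cv2.INTER_CUBIC)
    cv2.imwrite(f"pics/{n}_c.png",big);print(big.shape,roi[0]-5,roi[1]-15)
  im=cv2.imread("pics/side1.png");hsv=cv2.cvtColor(im,cv2.COLOR_BGR2HSV)
  b,c,st=mask(hsv,(100,100,60),(125,255,255),(322,150,352,175));print("blue",c,st,onplane("side",c,.065))
  g,c,st=mask(hsv,(45,80,40),(85,255,255),(282,190,312,210));print("green",c,onplane("side",c,.065))
E
python3 m.py; python3 -c "
import cv2,numpy as np
a=cv2.imread('pics/scene_c.png');b=cv2.imread('pics/side_c.png')
H=max(a.shape[0],b.shape[0]);f=lambda i:cv2.copyMakeBorder(i,0,H-i.shape[0],0,0,0)
o=np.hstack([f(a),f(b)]);s=800/o.shape[1];print(s,o.shape);cv2.imwrite('pics/cc.png',cv2.resize(o,None,fx=min(s,1),fy=min(s,1)))"
```

```text
scene yellow [273.69933775 212.32582781] [254 194  41  33 755]
((523.2235107421875, 136.19195556640625), (103.550537109375, 120.4085922241211), 74.41706085205078)
red 272.47715736040607 202.2741116751269 197 263 283 190 210
(450, 420, 3) 240 165
side yellow [292.78692308 245.17538462] [ 262  218   61   48 1300]
((529.0030517578125, 139.38644409179688), (122.09174346923828, 110.5784912109375), 74.70974731445312)
red 291.05470459518597 230.98030634573306 457 278 305 219 242
(540, 510, 3) 250 195
blue [336.9 160.5] [332 157  11   8  80] [ 0.48141049 -0.18363302  0.065     ]
green [296.70212766 196.88297872] [ 0.55371681 -0.00757934  0.065     ]
0.8602150537634409 (540, 930, 3)
```

View pics/cc.png

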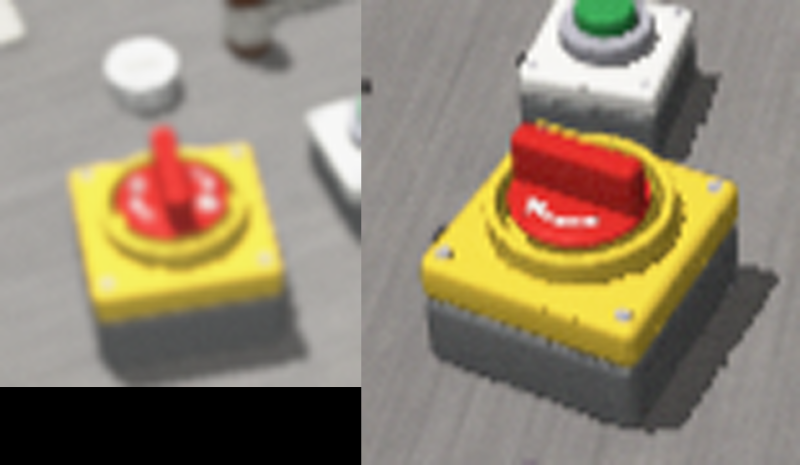

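The crops show the wing's top face centred near side pixel (292.6,223.7) and scene pixel (272.9,197). The gland is on the far, monitor side.

```bash
python3 - <<'E'
from h import *
a=lambda p:(250+(p[0]-361)/5.161,195+p[1]/5.161)
b=lambda p:(240+p[0]/5.161,165+p[1]/5.161)
L,R_=onplane("side",a((522,130)),.104),onplane("side",a((643,168)),.104)
print(L,R_,(L+R_)/2,np.linalg.norm(L-R_),np.degrees(np.arctan2(*(L-R_)[1::-1])))
L,R_=onplane("scene",b((163,130)),.104),onplane("scene",b((180,203)),.104)
print(L,R_,(L+R_)/2,np.linalg.norm(L-R_),np.degrees(np.arctan2(*(L-R_)[1::-1])))
E
python3 -m handwheel '[[15,55,5,0,0,-3,0],[15,58,5,0,0,-3,0],[20,58,0,0,0,-3,0],[28,55,0,0,0,-3,0],[28,55,0,0,0,-3,0],[28,55,0,0,0,-3,0],[28,55,0,0,0,-3,0],[28,55,0,0,0,-3,0],[28,55,0,0,0,-3,0],[28,55,0,0,0,-3,0]]' 40
```

```text
[0.55589121 0.12681798 0.104     ] [0.50048059 0.14137566 0.104     ] [0.5281859  0.13409682 0.104     ] 0.057291035279514346 -14.720286691106281
[0.55399169 0.12541037 0.104     ] [0.49785354 0.14089863 0.104     ] [0.52592262 0.1331545  0.104     ] 0.05823554853578222 -15.42393724241316
t: 1.35
tcp_pos: [0.4096, -0.0455, 0.2414]
tool_rot: [0.991, -0.13, 0.0, 0.0]
force: [0.7, 0.1, 0.0]
finger_gap: 0.005
gripper_force: 0.0
```

```bash
python3 -m handwheel '[[25,40,0,0,0,0,0],[25,40,0,0,0,0,0],[25,40,0,0,0,0,0],[22,35,0,0,0,0,0],[20,24,-15,0,0,0,0],[0,0,-25,0,0,0,0],[0,0,-20,0,0,0,0],[0,0,0,0,0,0,0],[0,0,0,0,0,0,0],[0,0,0,0,0,0,0]]'
python3 - <<'E'
from h import *
c=cal("wrist");im=save("wrist","w1.png");K,R,t=c;s=manip.sense();print(s["tcp_pos"],s["force"],-R.T@t)
X=np.array([.527,.1335,.104]);p=K@(R@X+t);print(p/p[2])
save("side","side2.png")
E
```

```text
t: 2.6
tcp_pos: [0.5267, 0.1316, 0.1823]
tool_rot: [0.992, -0.13, 0.001, -0.0]
force: [0.8, 0.5, -0.8]
finger_gap: -0.002
gripper_force: 0.0
[0.5266151  0.13155619 0.18227439] [0.64940757 0.22125094 0.47560001] [0.60006864 0.11225917 0.32437045]
[320.09937789 211.45764477   1.        ]
```

View pics/w1.png

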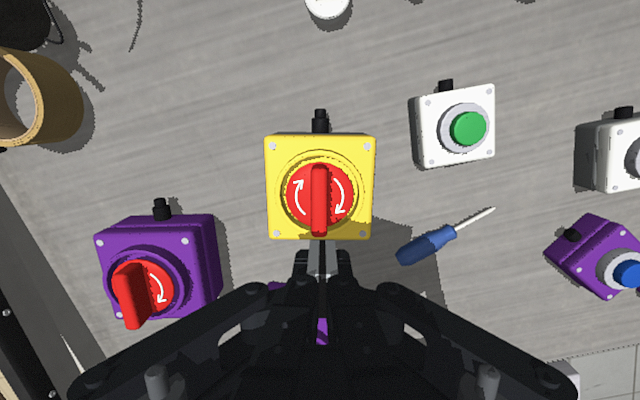

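The wrist view shows the station square on. Its wing runs from (320,164) to about (319,222) on the top face, just ahead of the shut fingers.

Run:
```python
from h import *
from m import mask
K,R,t=c=cal("wrist");im=cv2.imread("pics/w1.png")
for s in(-30,0,30):
  X=np.array([.527+s/1000*.966,.1335-s/1000*.26,.104]);p=K@(R@X+t);print(s,(p/p[2])[:2])
for p in((320,164),(319,222)):print(onplane("wrist",p,.104))
hsv=cv2.cvtColor(im,cv2.COLOR_BGR2HSV)
y,_,st=mask(hsv,(18,120,90),(35,255,255),(250,120,390,250));print(st)
for p in((265,134),(376,134),(265,240),(374,240)):print(onplane("wrist",p,.062))
# column profile of red along u=319
print([tuple(int(v) for v in im[r,319]) for r in range(158,240,4)])
```

```text
-30 [320.02994152 244.87826926]
0 [320.04282576 211.28417166]
30 [320.05671633 175.0662048 ]
[0.5644173  0.12347802 0.104     ]
[0.51820698 0.13675303 0.104     ]
[ 264  134  112  106 7332]
[0.59641833 0.16618605 0.062     ]
[0.57081619 0.0701712  0.062     ]
[0.49792978 0.19867628 0.062     ]
[0.46985901 0.09326052 0.062     ]
[(90, 230, 243), (56, 63, 242), (29, 29, 128), (57, 61, 238), (59, 63, 241), (57, 62, 240), (58, 63, 241), (58, 63, 241), (58, 62, 241), (58, 63, 241), (58, 63, 241), (60, 66, 242), (58, 63, 241), (56, 61, 241), (56, 62, 241), (55, 60, 240), (55, 59, 240), (56, 61, 240), (52, 57, 233), (27, 29, 133), (43, 131, 147)]
```

Run:
```python
from h import *
for n in("wrist","side","scene"):
  K,R,t=cal(n)
  for X in([.5266,.1316,.1823],[.527,.1335,.104],[.534,.132,.104]):
    p=K@(R@np.array(X)+t);print(n,X,(p/p[2])[:2])
a=cv2.imread("pics/w1.png")[150:270,265:375];b=cv2.imread("pics/side2.png")[165:285,240:350]
cv2.imwrite("pics/c2.png",np.hstack([cv2.resize(i,(396,432),interpolation=cv2.INTER_CUBIC) for i in(a,b)]))
```

```text
wrist [0.5266, 0.1316, 0.1823] [322.54019221 257.35131786]
wrist [0.527, 0.1335, 0.104] [320.04282576 211.28417166]
wrist [0.534, 0.132, 0.104] [319.58659945 202.9044724 ]
side [0.5266, 0.1316, 0.1823] [292.02884553 194.54431591]
side [0.527, 0.1335, 0.104] [293.39706512 223.71528779]
side [0.534, 0.132, 0.104] [290.40575101 222.8903478 ]
scene [0.5266, 0.1316, 0.1823] [271.96762309 175.60883894]
scene [0.527, 0.1335, 0.104] [272.93016946 196.95363595]
scene [0.534, 0.132, 0.104] [272.38138884 195.24842665]
```

View pics/c2.png

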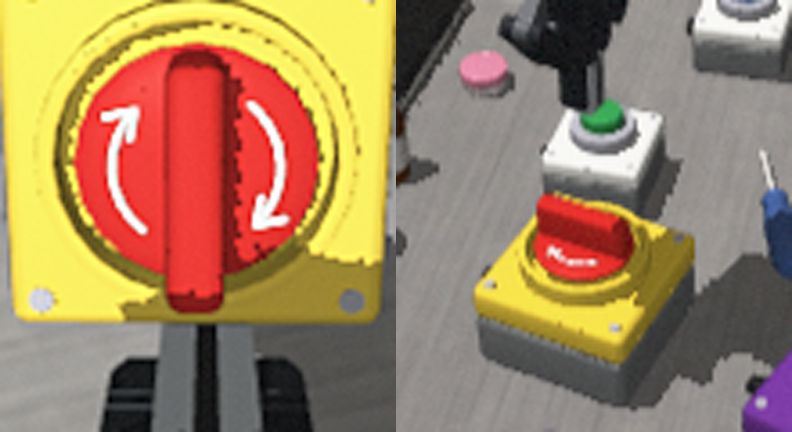

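Run:
```python
from h import *
f=lambda p:(240+(p[0]-396)/3.6,165+p[1]/3.6)
S=[onplane("side",f(p),.062)[:2]*1e3 for p in((489,285),(680,238),(615,328))]
print(S,(S[0]+S[1])/2,np.linalg.norm(S[0]-S[1]),np.linalg.norm(S[0]-S[2]),np.linalg.norm(S[1]-S[2]))
W=[onplane("wrist",p,.062)[:2]*1e3 for p in((276.1,233.3),(362.8,233.3),(273,146),(367,146))]
print(W,np.mean(W,0)); d=lambda a,b:np.linalg.norm(W[a]-W[b]);print(d(0,1),d(2,3),d(0,2),d(1,3))
g=lambda p:(240+p[0]/5.161,165+p[1]/5.161)
S=[onplane("scene",g(p),.062)[:2]*1e3 for p in((88,174),(237,150),(107,284),(265,258))]
print(S,np.mean(S,0))
K,R,t=cal("wrist");print(K,R)
```

```text
[array([583.75487769, 163.60307387]), array([477.46175159, 102.03418924]), array([500.5624662 , 185.61008557])] [530.60831464 132.81863156] 122.83711251382594 86.05397082054819 86.70970801090394
[array([501.99929213, 185.73850877]), array([479.83469441, 102.51044904]), array([584.45679497, 162.51000694]), array([562.51639563,  80.21624199])] [532.20179429 132.74380168]
86.12885298934226 85.16833257697564 85.6668143016933 85.63466228664451
[array([582.93681603, 161.15622821]), array([561.57221797,  78.71575621]), array([499.64552212, 185.54731858]), array([477.4653144 , 102.13577707])] [530.40496763 131.88877002]
[[285.82955736   0.         321.9217385 ]
 [  0.         285.82955736 200.92993046]
 [  0.           0.           1.        ]] [[-2.57699981e-01 -9.66224606e-01 -8.55113796e-04]
 [-9.24311309e-01  2.46263337e-01  2.91552692e-01]
 [-2.81494802e-01  7.59235146e-02 -9.56554388e-01]]
```

Three views agree: the station's centre is (0.531, 0.1325), its heading is -15°, and the screw spacing is a consistent 86 mm. Now I'll press it.

```bash
python3 -m handwheel '[[4.5,1,-25,0,0,0,0],[0,0,-25,0,0,0,0],[0,0,-18,0,0,0,0],[0,0,-6,0,0,0,0],[0,0,-5,0,0,0,0],[0,0,-5,0,0,0,0],[0,0,-5,0,0,0,0],[0,0,-1,0,0,0,0],[0,0,0,0,0,0,0],[0,0,0,0,0,0,0]]'
```

```text
t: 3.95
tcp_pos: [0.531, 0.1327, 0.0928]
tool_rot: [0.992, -0.129, 0.001, -0.0]
force: [-1.7, 0.8, 6.6]
finger_gap: 0.003
gripper_force: 3.1
```

```bash
python3 -m handwheel '[[0,0,6,0,0,0,0],[0,0,12,0,0,0,0],[0,0,22,0,0,0,0],[0,0,0,0,0,0,0],[0,0,0,0,0,0,0],[0,0,0,0,0,0,0],[10,7,0,0,0,0,0],[11,8,0,0,0,0,0],[10,8,0,0,0,0,0],[0,0,0,0,0,0,0]]'
python3 - <<'E'
from h import *
save("side","side3.png");save("wrist","w3.png");s=manip.sense();print(s["tcp_pos"],s["force"],s["t"])
a=cv2.imread("pics/w3.png")[150:270,265:375];b=cv2.imread("pics/side3.png")[165:285,240:350]
a=cv2.imread("pics/w3.png")
cv2.imwrite("pics/c3.png",np.hstack([cv2.resize(a,(400,432)),cv2.resize(b,(396,432),interpolation=cv2.INTER_CUBIC)]))
E
```

```text
t: 5.2
tcp_pos: [0.5628, 0.1565, 0.1312]
tool_rot: [0.992, -0.129, 0.001, -0.0]
force: [-0.2, -0.3, 0.3]
finger_gap: -0.001
gripper_force: 0.0
[0.56124454 0.15585179 0.13106098] [ 0.20866577 -0.46773304 -0.32494482] 5.3
```

View pics/c3.png

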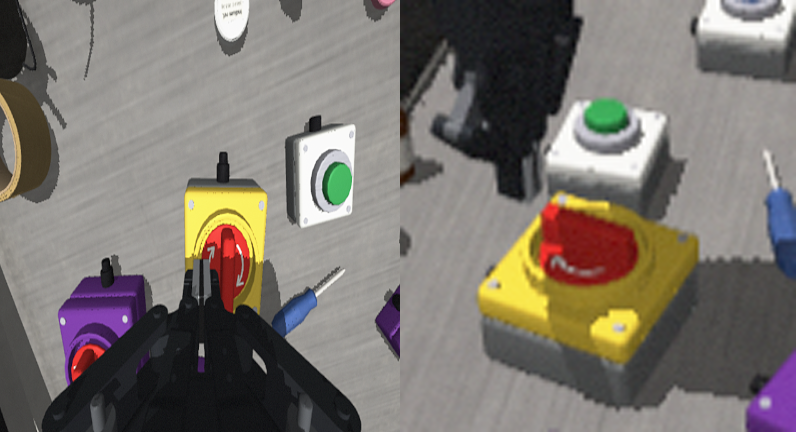

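The head stays in: the wing sits visibly lower and the finger is off it. Next I'll lower beside wing_a and start the twist.

```bash
python3 -m handwheel '[[0,0,-20,0,0,0,0],[0,0,-20,0,0,0,0],[0,0,-5,0,0,0,0],[0,0,0,0,0,0,0],[-1,-4.3,0,0,0,0,0],[-1.3,-4.3,0,0,0,0,0],[0,0,0,0,0,0,0],[1.1,-2.5,0,0,0,-5,0],[1.1,-2.6,0,0,0,-5,0],[0,0,0,0,0,0,0]]'
```

```text
t: 6.55
tcp_pos: [0.5614, 0.1425, 0.0865]
tool_rot: [0.977, -0.215, -0.0, -0.0]
force: [0.7, 1.9, -0.1]
finger_gap: 0.0
gripper_force: 1.1
```

```bash
python3 -m handwheel '[[0.6,-2.7,0,0,0,-5,0],[0.6,-2.7,0,0,0,-5,0],[0.2,-2.7,0,0,0,-5,0],[0.1,-2.8,0,0,0,-5,0],[-0.3,-2.7,0,0,0,-5,0],[-0.4,-2.7,0,0,0,-5,0],[0,0,0,0,0,0,0],[0,0,0,0,0,0,0],[0,0,0,0,0,0,0],[0,0,0,0,0,0,0]]'
python3 - <<'E'
from h import *
save("side","side4.png");b=cv2.imread("pics/side4.png")[165:285,240:350];c=cv2.imread("pics/side3.png")[165:285,240:350]
print(manip.sense()["force"])
cv2.imwrite("pics/c4.png",np.hstack([cv2.resize(i,(396,432),interpolation=cv2.INTER_CUBIC) for i in(c,b)]))
E
```

```text
t: 7.8
tcp_pos: [0.5627, 0.1257, 0.0866]
tool_rot: [0.888, -0.461, 0.001, -0.0]
force: [1.1, 2.5, 4.6]
finger_gap: 0.0
gripper_force: 1.9
[1.09323294 2.68094688 3.67696094]
```

View pics/c4.png

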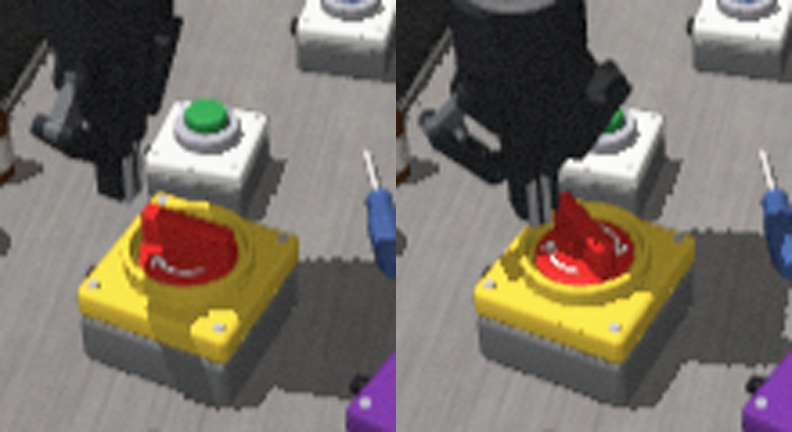

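The wing is turned about 40°, and the 4.6 N upward force suggests the head has sprung up against the finger. I'll raise it a little with the twist held, to let the head come fully out.

```bash
python3 -m handwheel '[[0,0,2,0,0,0,0],[0,0,2,0,0,0,0],[0,0,2,0,0,0,0],[0,0,0,0,0,0,0],[-0.4,-1.2,0,0,0,-2,0],[0,0,0,0,0,0,0],[0,0,0,0,0,0,0],[0,0,0,0,0,0,0],[0,0,0,0,0,0,0],[0,0,0,0,0,0,0]]'
python3 -c "
from h import *
print(manip.sense()['force'])"
```

```text
t: 9.1
tcp_pos: [0.5619, 0.1244, 0.0923]
tool_rot: [0.879, -0.476, 0.0, -0.0]
force: [3.1, 2.1, 2.7]
finger_gap: -0.003
gripper_force: 2.1
[3.14005301 2.06551519 2.73195562]
```

```bash
python3 -m handwheel '[[0,0,6,0,0,0,0],[0,0,12,0,0,0,0],[0,0,20,0,0,0,0],[0,0,20,0,0,7,0],[0,0,10,0,0,7,0],[0,0,0,0,0,7,0],[0,-10,0,0,0,7,0],[0,-20,0,0,0,7,0],[-10,-40,0,0,0,7,0],[-10,-40,0,0,0,0,0]]'
python3 - <<'E'
from h import *
save("side","side5.png");b=cv2.imread("pics/side5.png")[125:285,240:350];c=cv2.imread("pics/side1.png")[125:285,240:350]
s=manip.sense();print(s["force"],s["t"],s["tcp_pos"])
cv2.imwrite("pics/c5.png",np.hstack([cv2.resize(i,(396,576),interpolation=cv2.INTER_CUBIC) for i in(c,b)]))
E
```

```text
t: 10.35
tcp_pos: [0.5397, 0.0136, 0.1604]
tool_rot: [0.992, -0.129, -0.002, 0.0]
force: [-0.3, -0.5, 0.1]
finger_gap: 0.004
gripper_force: 0.0
[-2.29102309 -2.27794878  0.34652719] 10.4 [0.53845604 0.00933284 0.16020656]
```

View pics/c5.png

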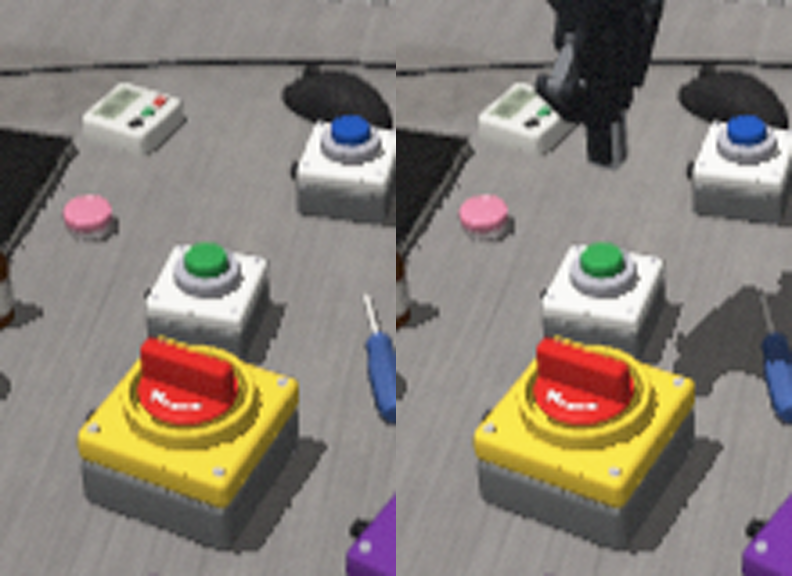

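The head is out and untwisted, the same as at the start. Now over to the blue button, with a numeric wrist-camera check.

```bash
python3 -m handwheel '[[-10,-35,0,0,0,0,0],[-10,-35,0,0,0,0,0],[-10,-35,0,0,0,0,0],[-10,-35,0,0,0,0,0],[-9,-30,0,0,0,0,0],[-5,-15,0,0,0,0,0],[-4,-11,0,0,0,0,0],[0,0,0,0,0,0,0],[0,0,0,0,0,0,0],[0,0,0,0,0,0,0]]'
python3 - <<'E'
from h import *
from m import mask
K,R,t=cal("wrist");save("wrist","w6.png");print(manip.sense()["tcp_pos"])
p=K@(R@np.array([.481,-.185,.067])+t);p=(p/p[2])[:2];print(p)
hsv=cv2.cvtColor(cv2.imread("pics/w6.png"),cv2.COLOR_BGR2HSV);x,y=p.astype(int)
b,c,st=mask(hsv,(100,100,60),(125,255,255),(x-45,y-45,x+45,y+45));print(c,st,onplane("wrist",c,.065))
E
```

```text
t: 11.65
tcp_pos: [0.4839, -0.1807, 0.1603]
tool_rot: [0.992, -0.129, -0.0, -0.0]
force: [1.7, 0.5, -0.8]
finger_gap: -0.002
gripper_force: 0.0
[ 0.48393209 -0.18081737  0.16031971]
[328.08847652 207.23692969]
[326.69640788 204.0787949 ] [311 188  33  33 863] [ 0.48348872 -0.18453357  0.065     ]
```

View pics/w6.png

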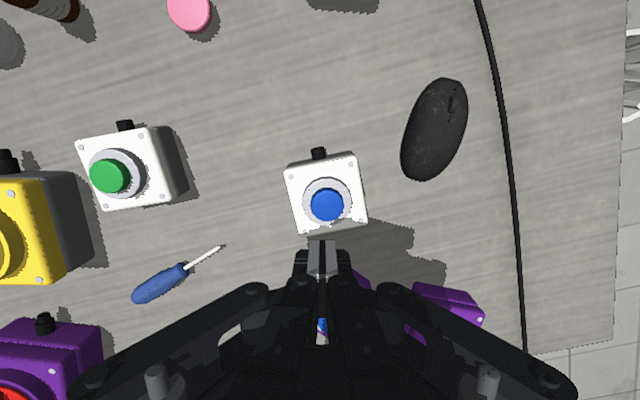

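The wrist view confirms the white-lidded box with the blue button at (327,204), clear of its neighbours. Pressing it.

```bash
python3 -m handwheel '[[-1,-4,-35,0,0,0,0],[0,0,-35,0,0,0,0],[0,0,-17,0,0,0,0],[0,0,-5,0,0,0,0],[0,0,-3,0,0,0,0],[0,0,-3,0,0,0,0],[0,0,-1.5,0,0,0,0],[0,0,-1,0,0,0,0],[0,0,0,0,0,0,0],[0,0,0,0,0,0,0]]'
```

```text
t: 12.95
tcp_pos: [0.4827, -0.1851, 0.061]
tool_rot: [0.992, -0.13, 0.0, -0.0]
force: [-2.5, 3.4, 10.4]
finger_gap: 0.004
gripper_force: 5.2
```

The force is 10 N at z = 0.061, so the button is on its bottom stop. Lifting off.

```bash
python3 -m handwheel '[[0,0,5,0,0,0,0],[0,0,10,0,0,0,0],[0,0,25,0,0,0,0],[0,0,30,0,0,0,0],[0,0,30,0,0,0,0],[0,0,0,0,0,0,0],[0,0,0,0,0,0,0],[0,0,0,0,0,0,0],[0,0,0,0,0,0,0],[0,0,0,0,0,0,0]]'
python3 - <<'E'
from h import *
from m import mask
c0=cal("wrist");save("wrist","w7.png");save("side","side7.png")
hsv=cv2.cvtColor(cv2.imread("pics/w7.png"),cv2.COLOR_BGR2HSV)
b,c,st=mask(hsv,(100,100,60),(125,255,255),(270,150,370,250));print(c,st,onplane("wrist",c,.065,c0))
for f in("side1","side7"):
  im=cv2.imread(f"pics/{f}.png");print(mask(cv2.cvtColor(im,cv2.COLOR_BGR2HSV),(100,100,60),(125,255,255),(322,150,352,175))[1:])
E
```

```text
t: 14.2
tcp_pos: [0.4826, -0.1854, 0.1592]
tool_rot: [0.992, -0.13, -0.001, -0.0]
force: [-0.1, 0.1, 0.5]
finger_gap: -0.001
gripper_force: 0.0
[321.14318707 204.22286374] [305 188  33  33 866] [ 0.48350617 -0.18450484  0.065     ]
(array([336.9, 160.5]), array([332, 157,  11,   8,  80], dtype=int32))
(array([336.9, 160.5]), array([332, 157,  11,   8,  80], dtype=int32))
```

The button is back up and the box has not moved.

```bash
python3 -c "
from station import manip
print(manip.sign_off())"
```

```text
the job is handed in; nothing more can be done
None
```

The job is done and handed in at about 14 s: the emergency stop was pressed, seen to stay latched, and twisted clockwise until it sprang out, then the blue reset was pressed to its bottom stop and came back up.

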